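# Build up the drawing set for a steel boss

### The job

Build up the red-marked drawing set on the steel bolster plate, ready for the press: first the die ring over the brass plug, then the steel blank dish-down in the die, then the brass pressure ring centred on the blank's flange, and last the red-topped punch standing upright in the dish. Each must sit flat, central and released; set them down gently, do not drop them, and leave the copper blank, the yellow-topped punch and the other things on the bench where they are.

Things in the scene. Friction and masses are not known exactly. Their poses are not given: they have to be found in the camera images.
- bolster: Fixed bright steel bolster plate, 120 x 120 x 20 mm. A brass centring plug stands in the middle of its top, 10 mm high, tapering from 42 to 30 mm diameter. Origin: centre of the plate's underside, on the bench; z up. Top face at z = 20 mm, plug top at 30 mm. A fixed wooden rivet tray, 110 x 120 x 28 mm, lies beside it, 40 mm or more away.
- die: Loose dark steel die ring, 28 mm high, 0.34 kg, red paint on its foot and a red band. Foot 76 mm diameter and 8 mm high, on which it stands; above it a neck of 62 mm diameter, to be gripped from outside. A 48 mm bore goes right through and drops over the brass plug. Origin: centre of the underside; z up along the axis.
- blank: Loose silver-grey steel blank like a shallow hat, mouth up, 18 mm high, 0.11 kg: flange of 68 mm diameter at the top (z = 14 to 18 mm, grip its edge), below it a dish tapering from 40 to 32 mm outside, with a mouth of 36 mm and a floor of 27 mm at z = 3 mm. It stands on the dish. In the die the flange lies on the die's top, 3 mm wider than the neck all round. Origin: centre of the bottom; z up.
- holder: Loose brass pressure ring (blank holder), 60 mm outer diameter, 44 mm bore, 18 mm high, 0.19 kg, a red band round its side and a red ring on its top face. Lies flat, and goes on the flange as it lies. Only friction keeps it central there. Origin: centre of the underside; z up along the axis.
- punch: Loose upright bright steel punch, 28 mm diameter, 72 mm long, 0.33 kg, top painted red. Its nose, down, tapers over 6 mm to a flat of 22 mm diameter on which it stands. Origin: centre of the flat nose; z up to the red top at 72 mm. Seated in the set, 39 mm of it stands above the pressure ring.
- copper_blank: Not wanted: a blank of the same shape and size as the steel one, but of reddish copper. Origin: centre of the bottom.
- slim_punch: Not wanted: an upright steel punch of 20 mm diameter, 72 mm long, its top painted yellow. Origin: centre of the lower end.
- tape: Not wanted: roll of yellow tape lying flat, 50 mm diameter, 24 mm high. Origin: centre of its underside.
- tin: Not wanted: round blue rivet tin with a steel lid, 60 mm diameter, 32 mm high. Origin: centre of its underside.
- boss: Not wanted: finished round steel boss, a flat rim of 84 mm diameter with a dome 18 mm high, lying dome up. Origin: centre of its underside.

How it is judged:
On the way, in this order (a step that is already met when the one before it is completed fails the run):
1. the die ring stands flat on the bolster plate over the brass plug (horizontal distance between die and bolster below 0.008 m and z of die in the frame of bolster between 0.017 and 0.023 m and angle between die's own z axis and vertical below 0.06 rad), for 0.2 s.
2. the steel blank hangs in the die ring with its flange flat on the die (horizontal distance between blank and die below 0.008 m and z of blank in the frame of die between 0.011 and 0.017 m and angle between blank's own z axis and vertical below 0.06 rad), for 0.2 s.
3. the pressure ring lies flat and central on the flange of the blank (horizontal distance between holder and die below 0.008 m and z of holder in the frame of blank between 0.015 and 0.021 m and angle between holder's own z axis and vertical below 0.06 rad), for 0.2 s.
4. the red-topped punch stands upright through the pressure ring on the floor of the blank's dish (horizontal distance between punch and blank below 0.008 m and z of punch in the frame of blank between 0 and 0.006 m and angle between punch's own z axis and vertical below 0.08 rad), for 0.2 s.
At the end, for the whole second after the job is handed in: Die flat on the bolster, blank's flange flat on the die, pressure ring flat on the flange, red-topped punch upright on the dish floor: each within 8 mm of the axis of what carries it (ring: of the die), 3 mm in height and 0.06 rad of tilt (punch 0.08), released and at rest (all of step 1 and all of step 2 and all of step 3 and all of step 4 and linear speed of each of die, blank, holder, punch below 0.02 m/s); the robot touches nothing.
It fails at once if a part of the set is dropped: it moves faster than 0.7 m/s (a fall of 25 mm) with the fingers off it ((linear speed of die above 0.7 m/s and contact force between the fingers and die below 0.1 N) or (linear speed of blank above 0.7 m/s and contact force between the fingers and blank below 0.1 N) or (linear speed of holder above 0.7 m/s and contact force between the fingers and holder below 0.1 N) or (linear speed of punch above 0.7 m/s and contact force between the fingers and punch below 0.1 N)).
It fails at once if the copper blank, the yellow-topped punch, the tape, the tin or the finished boss is moved by more than 30 mm or tipped over (distance of any of copper_blank, slim_punch, tape, tin, boss from where it was at the start of the episode above 0.03 m or angle between any of copper_blank, slim_punch, tape, tin, boss's own z axis and vertical above 0.5 rad).
It also fails if it takes over 99 s, if anything falls off the work surface, if the arm or the gripper's body presses on something with over 40 N, if the wrist force passes 120 N, or if a joint passes its speed limit or range.

### The arm

A 6-joint arm with a two-finger parallel gripper is mounted at the origin on the work surface. World frame = base frame: x ahead of the robot, y to its left, z up, the work surface at z = 0. Lengths are in m, angles in rad, forces in N, time in s.
With the tool pointing down it reaches from about 0.25 to 0.725 m from the base axis. Payload 4 kg.
Tool frame: the origin (TCP) lies midway between the tips of the shut fingers; the grasp point (between the pads) lies 19 mm behind it (robot.grip_point_offset is the z of the grasp point in the tool frame, in m); z points along the fingers, y is the line along which they close (so a half turn about z gives the same grasp; the last joint's range is limited). The gripper opens to 85 mm and grips with 20 to 120 N. Pads are 22 mm wide; open, the fingers measure 114 mm over their backs; the gripper's body (76 mm by 85 mm) begins 54 mm behind the grasp point. The pads swing forward as they close: fully open they stand 13 mm farther back than shut.
Start: joints at [1.125, 0.241, 0.005, 1.335, 0, 1.571], TCP at [0.216, 0.451, 0.231] pointing down, gripper open.
Joint ranges: [-2.72, 2.72], [-1.05, 1.87], [-1.09, 1.28], [-1.99, 2.15], [-1.42, 1.44], [-3.14, 3.14]. Speed limits (rad/s): [2.79, 2.79, 3.14, 3.14, 3.14, 3.14].

### API

Orientations are given as a 3x3 rotation matrix whose columns are the frame's x, y, z axes.
In Python, from plant import robot gives the robot as it stands.
- The arm moves only by the tool jog_arm, never from a script. Its argument "increments" is a list of rows, each an object with "translation": the shift along the tool's x, y, z in mm, a list of three; "yaw": the turn about the tool's z in degrees; "hand": the finger opening in mm, from 0 to 85.4. In form: [{"translation": [dx, dy, dz], "yaw": yaw, "hand": hand}, ...]. A call has exactly 10 rows; each row is the pose to reach, as a shift and turn from the pose commanded when the call began, along the tool's axes at that moment; what a row does not reach only later rows make up. A row lasts 1/8 s, in which the tool goes at most 62.5 mm and 10.7 degrees, less where a joint would pass 70% of its speed; a pose out of reach is approached as far as the arm can. A call with a gripper value outside its range is refused whole. The fingers move at their own pace and stop on an object; "squeeze" is the grip in N (left out, the last holds). Time passes only in rows, so rows that repeat a pose let the fingers close, or fill a call up. It gives the time, the measured TCP pose, the force, the opening and the grip force at its end, in the units of the state.
- robot.get_obs(): the state, without advancing time (a new reading comes with each control period).
- robot.read_camera(name): name is "side" or "top"; returns the picture (400x640x3 uint8, blue, green, red); there is no depth.
- robot.get_calibration(name): a dict with "fx", "fy", "cx", "cy" (pixels), "k1" (the pictures are not rectified: a ray, as slopes to the right and down, at radius r is drawn at 1 + k1 r^2 times it, then the intrinsics apply), "position" and "attitude" of the camera in the world. Camera axes: x right, y down, z forward; pixel columns grow to the right and rows downward; lengths in m; the calibration is good to about 2 mm. A picture is of the moment at which its call begins. get_calibration takes no time and is no camera call.
- robot.sign_off(): hands the job in; it is judged then, once.
The state is a dict: "time_s": time; "joints": joint angles; "qvel": joint speeds; "tau": joint torques, N m; "tcp_pos": TCP position; "ee_rot": TCP orientation; "ft_force": force on the tool from outside, world axes, zero at the start; "moment": the same for the moment, N m; "gripper_width": opening from 0.0 (shut) to 1.0 (fully open); "grasp_force": force on a finger pad.
Only numpy, scipy, OpenCV 4.12 (cv2) and the standard library are available. Lean on these libraries where they do the work, as an engineer would, in place of code of your own. Each camera call takes 0.05 s, during which the arm holds its last target. There are 200 camera calls.

## Working session

There is one attempt and no reset: what is moved stays moved. The work goes in short steps, Python scripts to look and compute and a tool call to move; the robot and the scene stay as the last step left them, time stands still between calls to the robot, and variables do not carry over. Pictures are saved under pics/ and viewed, at most 17 in all, crops included, and the job is handed in when it is done.

Besides the shell and the picture viewer there is one more tool, called after "Request:" by a JSON object that holds its "name" and its "arguments". jog_arm: Moves the arm, as the interface text tells. Its arguments: {"type":"object","properties":{"increments":{"type":"array","items":{"type":"object","properties":{"translation":{"type":"array","items":{"type":"number"}},"yaw":{"type":"number"},"hand":{"type":"number"}}}},"squeeze":{"type":"number"}},"required":["increments"]}

```bash
mkdir -p pics; ls; python3 - <<'E'
from plant import robot
import cv2
for n in("side","top"):
    cv2.imwrite(f"pics/{n}0.png",robot.read_camera(n)); print(n,robot.get_calibration(n))
o=robot.get_obs(); print(o, robot.grip_point_offset)
E
```

```text
pics
side {'fx': 374.6813591711901, 'fy': 374.6813591711901, 'cx': 317.203658181043, 'cy': 196.4553961899426, 'k1': 0.00359930605655153, 'position': array([0.40769876, 0.65665304, 0.70273372]), 'attitude': array([[-0.99223207, -0.08004654,  0.09522644],
       [-0.12403981,  0.69486864, -0.70835845],
       [-0.00946823, -0.71466784, -0.6993999 ]])}
top {'fx': 391.6662616755913, 'fy': 391.6662616755913, 'cx': 314.55767062487405, 'cy': 199.68725460335574, 'k1': 0.011924672659427843, 'position': array([ 0.3017953 , -0.00522964,  1.01286121]), 'attitude': array([[ 0.00680134, -0.97777134,  0.20956371],
       [-0.99996167, -0.00549467,  0.0068168 ],
       [-0.00551379, -0.20960204, -0.97777123]])}
{'time_s': 0.1, 'joints': array([1.12496704e+00, 2.41345004e-01, 3.86477189e-03, 1.33519101e+00,
       3.01748287e-05, 1.57078462e+00]), 'qvel': array([ 0.00098448, -0.00264182,  0.0027287 ,  0.00020815, -0.00129301,
       -0.00068807]), 'tau': array([-5.33364455e-04, -3.73136258e+01,  2.53010488e+01,  1.07879861e-02,
       -1.57886683e-05,  5.35534284e-08]), 'tcp_pos': array([0.21535368, 0.45062599, 0.23050051]), 'ee_rot': array([[-9.02258408e-01,  4.31194929e-01, -8.35702200e-04],
       [ 4.31195738e-01,  9.02256847e-01, -1.67864056e-03],
       [ 3.01967316e-05, -1.87491879e-03, -9.99998242e-01]]), 'ft_force': array([-0.83883709,  0.66659919,  0.22901195]), 'moment': array([-0.01653573,  0.03103814, -0.04212435]), 'grasp_force': 0.0, 'gripper_width': 1.0008962641356598} -0.0187
```

View pics/top0.png

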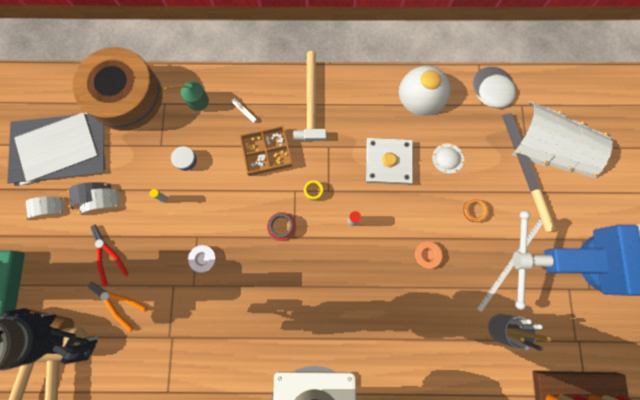

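View pics/side0.png

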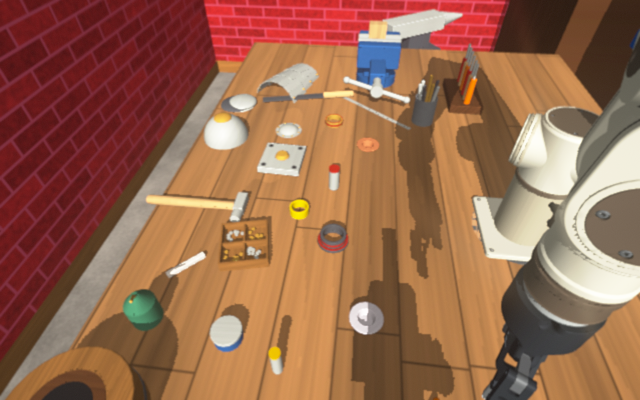

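Top view: die (281,226), steel blank (202,259), holder (476,211), red punch (355,217), bolster (390,160); the copper blank is at (429,255). Side view: die (333,237), blank (366,318), holder (334,120), punch (335,175), bolster (283,157). Next come enlarged crops.

```bash
cat > h.py <<'E'
from plant import robot
import numpy as np, cv2
_c={}
def cal(n):
    if n not in _c:_c[n]=robot.get_calibration(n)
    return _c[n]
def rays(n,px):
    c=cal(n);px=np.atleast_2d(np.asarray(px,float))
    d=np.stack([(px[:,0]-c['cx'])/c['fx'],(px[:,1]-c['cy'])/c['fy']],1);u=d.copy()
    for _ in range(5): u=d/(1+c['k1']*(u**2).sum(1,keepdims=True))
    return c['position'],np.c_[u,np.ones(len(u))]@np.asarray(c['attitude']).T
def onplane(n,px,z):
    p,r=rays(n,px);return p+r*((z-p[2])/r[:,2])[:,None]
def tri(a,b):
    """a: side px, b: top px -> point, gap"""
    p,r=rays('side',a);q,s=rays('top',b);r=r[0];s=s[0]
    t,_,_,_=np.linalg.lstsq(np.c_[r,-s],q-p,rcond=None)
    A=p+t[0]*r;B=q+t[1]*s
    return (A+B)/2,np.linalg.norm(A-B)
E
python3 - <<'E'
import cv2,numpy as np
B={'side':[(333,237),(366,318),(334,120),(335,175),(283,157)],'top':[(281,226),(202,259),(476,211),(355,217),(390,160)]}
R=[]
for n in B:
    im=cv2.imread(f'pics/{n}0.png')
    R.append(np.hstack([cv2.resize(im[y-h:y+h,x-h:x+h],(160,160),interpolation=0) for (x,y),h in zip(B[n],(20,20,20,20,27))]))
cv2.imwrite('pics/m.png',np.vstack(R))
E
```

```text
(no output)
```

View pics/m.png

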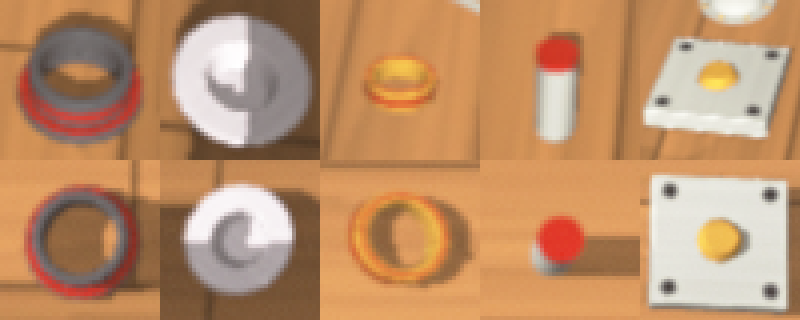

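Enlarged crops (top row side view, bottom row top view) show the die's red foot, the silver blank, the brass ring, the red punch top and the bolster's four dark screw holes, each clearly separable by colour.

```bash
cat >> h.py <<'E'
def red(h): return ((h[...,0]<6)|(h[...,0]>172))&(h[...,1]>150)&(h[...,2]>80)
def grey(h): return (h[...,1]<60)&(h[...,2]>70)
def dark(h): return (h[...,1]<110)&(h[...,2]<110)
def darkgrey(h): return (h[...,1]<70)&(h[...,2]<150)
def brass(h): return (h[...,1]>165)&(h[...,2]>120)
def hull(im,f,c,r):
    x,y=c;h=cv2.cvtColor(im,cv2.COLOR_BGR2HSV)[y-r:y+r,x-r:x+r]
    m=f(h).astype(np.uint8);k,l,s,ce=cv2.connectedComponentsWithStats(m)
    i=1+np.argmax(s[1:,4]);p=np.argwhere(l==i)[:,::-1].astype(np.int32)
    # pixel outlines at 0.5px
    q=cv2.convexHull(np.vstack([2*p+d for d in([-1,0],[1,0],[0,-1],[0,1])]).astype(np.int32))[:,0]/2.
    return q+[x-r,y-r],s[i,4]
def ell(q): return cv2.fitEllipse(q.astype(np.float32))
E
python3 - <<'E'
from h import *
I={n:cv2.imread(f'pics/{n}0.png') for n in('side','top')}
J={'die foot':(red,(333,237),(281,226),20,.004),'die neck':(darkgrey,(333,232),(281,226),18,.028),'blank':(grey,(366,318),(202,259),20,.017),'holder':(brass,(334,120),(476,211),16,.012),'punch':(red,(335,168),(355,217),12,.072)}
for k,(f,a,b,r,z) in J.items():
    E=[]
    for n,c in(('side',a),('top',b)):
        q,ar=hull(I[n],f,c,r);e=ell(q);E.append(e[0])
        w=onplane(n,q,z);e2=ell(w[:,:2]*1000)
        print(k,n,ar,np.round(e[0],1),np.round(e[1],1),'plane',np.round(e2[0]),np.round(e2[1]))
    print('  tri',*[np.round(1000*v,1) for v in tri(*E)])
# bolster screw holes
C={}
for n,c in(('side',(283,157)),('top',(390,160))):
    h=cv2.cvtColor(I[n],cv2.COLOR_BGR2HSV);x,y=c;r=26
    v=h[y-r:y+r,x-r:x+r];m=((v[...,2]<120)).astype(np.uint8)
    k,l,s,ce=cv2.connectedComponentsWithStats(m)
    print(n,[(s[i,4],np.round(ce[i]+[x-r,y-r],1)) for i in range(1,k) if s[i,4]<30])
E
```

```text
die foot side 129 [332.5 239.1] [22.9 30.7] plane [449.  88.] [70. 73.]
die foot top 98 [281.4 226.6] [26.6 28.6] plane [446.  87.] [70. 74.]
  tri [447.6  87.5   1.5] 2.2
die neck side 296 [332.7 233.9] [21.8 26.1] plane [448.  92.] [61. 66.]
die neck top 160 [280.7 225.2] [23.8 24.1] plane [447.  87.] [61. 61.]
  tri [448.   87.8  21.2] 1.3
blank side 905 [365.8 317.7] [33.3 36.2] plane [364. 288.] [69. 72.]
blank top 605 [201.3 258.4] [27.7 29.2] plane [363. 286.] [70. 72.]
  tri [363.2 287.1  13.3] 1.2
holder side 182 [333.5 120.3] [15.2 18.7] plane [ 493. -409.] [62. 91.]
holder top 269 [475.4 210.1] [23.5 26.5] plane [ 491. -415.] [61. 68.]
  tri [ 492.9 -417.1    6.1] 1.3
punch side 61 [334.1 168.4] [ 8.5 11.3] plane [463. -91.] [29. 34.]
punch top 94 [354.9 216.7] [11.  11.7] plane [462. -97.] [27. 29.]
  tri [463.  -97.6  66.2] 0.8
side [(np.int32(3), array([271., 145.])), (np.int32(4), array([300. , 147.8])), (np.int32(6), array([263. , 163.5])), (np.int32(5), array([293.8, 166.6]))]
top [(np.int32(9), array([372.7, 142.9])), (np.int32(9), array([406.3, 144.1])), (np.int32(3), array([414., 147.])), (np.int32(9), array([372., 175.])), (np.int32(9), array([406.3, 176.9]))]
```

```bash
python3 - <<'E'
from h import *
S=np.array([[271,145],[300,147.8],[263,163.5],[293.8,166.6]]);T=np.array([[372.7,142.9],[406.3,144.1],[372,175],[406.3,176.9]])
# side: far-left.. match by world
for n,q in(('side',S),('top',T)):
    w=onplane(n,q,.02)*1000;print(n,np.round(w[:,:2],1).tolist(),np.round(w.mean(0),1))
w=onplane('side',S,.02);v=onplane('top',T,.02)
for i in range(4):
    j=np.argmin(np.linalg.norm(v-w[i],axis=1));p,g=tri(S[i],T[j]);print(np.round(p*1000,1),round(g*1000,1))
# non-wanted for clearance
for k,z,p in(('copper',.018,(429,255)),('tape',.024,(313.5,189.5)),('slim',.072,(154,193)),('tin',.032,(183,157)),('boss',.01,(448,158)),('tray',.028,(266,151)),('hammer',.02,(313,134))):
    print(k,np.round(onplane('top',p,z)*1000))
E
```

```text
side [[667.7, -240.4], [578.0, -236.4], [671.9, -151.1], [581.7, -147.5]] [ 624.8 -193.8   20. ]
top [[670.6, -152.6], [667.6, -242.0], [581.7, -148.6], [577.0, -238.3]] [ 624.3 -195.4   20. ]
[ 668.3 -242.4   18.5] 0.1
[ 578.  -238.7   18.1] 0.9
[ 671.9 -152.9   18.3] 1.2
[ 582.  -148.8   18.9] 0.1
copper [[ 374. -287.   18.]]
tape [[541.   5.  24.]]
slim [[518. 397.  72.]]
tin [[625. 348.  32.]]
boss [[ 633. -354.   10.]]
tray [[644. 131.  28.]]
hammer [[695.   7.  20.]]
```

Request:
{"name": "jog_arm", "arguments": {"increments": [{"translation": [-46, -28, 10], "yaw": 8, "hand": 85}, {"translation": [-92, -57, 20], "yaw": 16, "hand": 85}, {"translation": [-138, -85, 30], "yaw": 24, "hand": 85}, {"translation": [-183, -114, 40], "yaw": 32, "hand": 85}, {"translation": [-229, -142, 55], "yaw": 40, "hand": 85}, {"translation": [-275, -171, 75], "yaw": 48, "hand": 85}, {"translation": [-320, -199, 95], "yaw": 56, "hand": 85}, {"translation": [-366, -228, 115], "yaw": 64.5, "hand": 85}, {"translation": [-366, -228, 130], "yaw": 64.5, "hand": 85}, {"translation": [-366, -228, 130], "yaw": 64.5, "hand": 85}], "squeeze": 70}}

```text
time_s: 1.35
tcp_pos: [0.4461, 0.0866, 0.0998]
ee_rot: [[0.002, 1.0, -0.004], [1.0, -0.002, -0.001], [-0.001, -0.004, -1.0]]
ft_force: [0.3, 0.6, -0.3]
gripper_width: 0.999
grasp_force: 0.0
```

Request:
{"name": "jog_arm", "arguments": {"increments": [{"translation": [0.5, 1, 20], "yaw": 0, "hand": 85}, {"translation": [0.5, 1, 45], "yaw": 0, "hand": 85}, {"translation": [0.5, 1, 70], "yaw": 0, "hand": 85}, {"translation": [0.5, 1, 86], "yaw": 0, "hand": 85}, {"translation": [0.5, 1, 94], "yaw": 0, "hand": 85}, {"translation": [0.5, 1, 94], "yaw": 0, "hand": 75}, {"translation": [0.5, 1, 94], "yaw": 0, "hand": 68}, {"translation": [0.5, 1, 94], "yaw": 0, "hand": 60}, {"translation": [0.5, 1, 94], "yaw": 0, "hand": 50}, {"translation": [0.5, 1, 94], "yaw": 0, "hand": 50}]}}

```text
time_s: 2.6
tcp_pos: [0.4489, 0.0884, 0.0089]
ee_rot: [[-0.0, 1.0, 0.001], [1.0, 0.0, 0.001], [0.001, 0.001, -1.0]]
ft_force: [-2.2, -1.3, 9.4]
gripper_width: 0.69
grasp_force: 73.3
```

```bash
python3 - <<'E'
from h import *
a=robot.read_camera('side');cv2.imwrite('pics/g1.png',cv2.resize(a[170:290,270:430],(800,600)))
print(robot.get_obs()['tcp_pos'],robot.get_obs()['ft_force'])
E
```

```text
[0.44890241 0.08840165 0.00891476] [-3.16576487 -0.95651523  9.45594728]
```

View pics/g1.png

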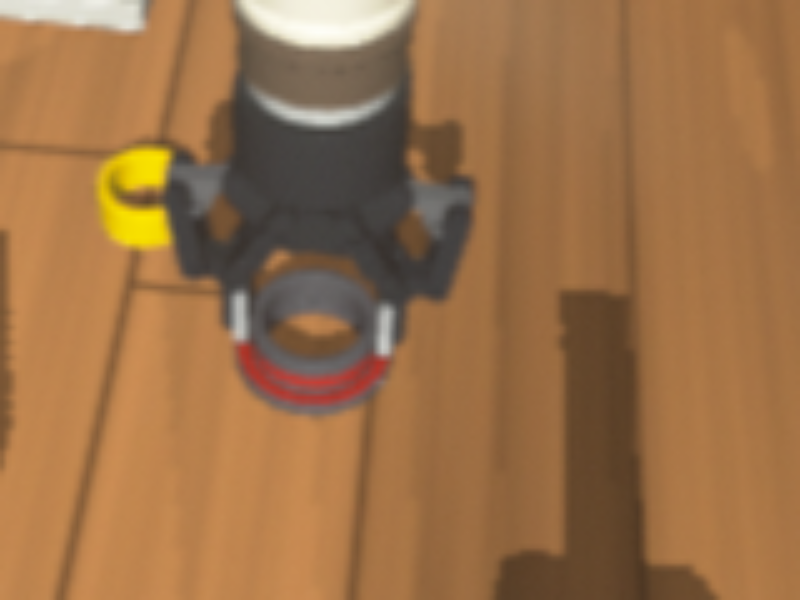

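The picture shows the die flat and gripped by the neck. The finger tips rest on the foot, so the tips are about level with the TCP at this opening. Next I lift it and carry it over the bolster.

Request:
{"name": "jog_arm", "arguments": {"increments": [{"translation": [0, 0, -20], "yaw": 0, "hand": 50}, {"translation": [0, 0, -50], "yaw": 0, "hand": 50}, {"translation": [-35, 22, -80], "yaw": 0, "hand": 50}, {"translation": [-80, 50, -85], "yaw": 0, "hand": 50}, {"translation": [-125, 78, -85], "yaw": 0, "hand": 50}, {"translation": [-170, 106, -85], "yaw": 0, "hand": 50}, {"translation": [-215, 134, -85], "yaw": 0, "hand": 50}, {"translation": [-255, 160, -85], "yaw": 0, "hand": 50}, {"translation": [-283, 176, -85], "yaw": 0, "hand": 50}, {"translation": [-283, 176, -85], "yaw": 0, "hand": 50}]}}

```text
time_s: 3.9
tcp_pos: [0.6246, -0.1976, 0.0914]
ee_rot: [[0.004, 1.0, -0.0], [1.0, -0.004, -0.0], [-0.0, -0.0, -1.0]]
ft_force: [0.8, 0.5, -2.9]
gripper_width: 0.692
grasp_force: 77.4
```

```bash
python3 - <<'E'
from h import *
a=robot.read_camera('side');b=robot.read_camera('top')
cv2.imwrite('pics/g2.png',np.hstack([cv2.resize(a[90:210,220:340],(400,400)),cv2.resize(b[110:230,340:460],(400,400))]))
cv2.imwrite('pics/s2.png',a);cv2.imwrite('pics/t2.png',b)
print(robot.get_obs()['tcp_pos'],robot.get_obs()['ft_force'],robot.get_obs()['gripper_width'])
E
```

```text
[ 0.62336738 -0.19492723  0.09140847] [-0.01355214  0.17823692 -3.35970407] 0.6863440298678841
```

View pics/g2.png

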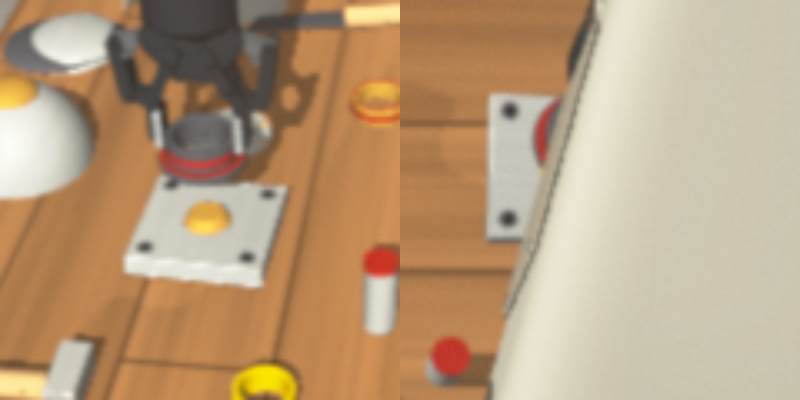

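The die hangs level in the fingers, directly above and behind the brass plug as seen obliquely. I'll check its y from the side view, using the height known from the TCP.

```bash
python3 - <<'E'
from h import *
I=cv2.imread('pics/s2.png')
q,ar=hull(I,red,(281,138),16);e=ell(onplane('side',q,.0865)[:,:2]*1000);print(ar,np.round(e[0],1),np.round(e[1],1))
q,ar=hull(cv2.imread('pics/side0.png'),red,(333,237),20);e=ell(onplane('side',q,.004)[:,:2]*1000);print('ref',np.round(e[0],1),np.round(e[1],1))
print(robot.get_obs()['tcp_pos'])
E
```

```text
38 [ 631.1 -196.5] [50.1 62.7]
ref [448.7  88.3] [70.1 73.3]
[ 0.62336738 -0.19492723  0.09140847]
```

Request:
{"name": "jog_arm", "arguments": {"increments": [{"translation": [0, 1, 12], "yaw": 0, "hand": 50}, {"translation": [0, 1, 26], "yaw": 0, "hand": 50}, {"translation": [0, 1, 38], "yaw": 0, "hand": 50}, {"translation": [0, 1, 46], "yaw": 0, "hand": 50}, {"translation": [0, 1, 51], "yaw": 0, "hand": 50}, {"translation": [0, 1, 55], "yaw": 0, "hand": 50}, {"translation": [0, 1, 58], "yaw": 0, "hand": 50}, {"translation": [0, 1, 60], "yaw": 0, "hand": 50}, {"translation": [0, 1, 61], "yaw": 0, "hand": 50}, {"translation": [0, 1, 61], "yaw": 0, "hand": 50}]}}

```text
time_s: 5.25
tcp_pos: [0.6253, -0.1951, 0.0314]
ee_rot: [[0.001, 1.0, 0.0], [1.0, -0.001, -0.0], [-0.0, 0.0, -1.0]]
ft_force: [-0.4, -0.5, -3.3]
gripper_width: 0.692
grasp_force: 77.4
```

Request:
{"name": "jog_arm", "arguments": {"increments": [{"translation": [0, 0, 1], "yaw": 0, "hand": 50}, {"translation": [0, 0, 2], "yaw": 0, "hand": 50}, {"translation": [0, 0, 3], "yaw": 0, "hand": 50}, {"translation": [0, 0, 3], "yaw": 0, "hand": 50}, {"translation": [0, 0, 3], "yaw": 0, "hand": 60}, {"translation": [0, 0, 3], "yaw": 0, "hand": 66}, {"translation": [0, 0, 3], "yaw": 0, "hand": 75}, {"translation": [0, 0, 3], "yaw": 0, "hand": 85}, {"translation": [0, 0, 3], "yaw": 0, "hand": 85}, {"translation": [0, 0, 3], "yaw": 0, "hand": 85}]}}

```text
time_s: 6.5
tcp_pos: [0.6253, -0.195, 0.0283]
ee_rot: [[0.001, 1.0, 0.0], [1.0, -0.001, 0.0], [0.0, 0.0, -1.0]]
ft_force: [0.5, 0.5, -0.5]
gripper_width: 0.998
grasp_force: 0.0
```

Request:
{"name": "jog_arm", "arguments": {"increments": [{"translation": [0, 0, -15], "yaw": 0, "hand": 85}, {"translation": [0, 0, -40], "yaw": 0, "hand": 85}, {"translation": [0, 0, -75], "yaw": 0, "hand": 85}, {"translation": [40, -20, -100], "yaw": 0, "hand": 85}, {"translation": [90, -48, -100], "yaw": 0, "hand": 85}, {"translation": [143, -78, -100], "yaw": 0, "hand": 85}, {"translation": [196, -108, -100], "yaw": 0, "hand": 85}, {"translation": [249, -136, -100], "yaw": 0, "hand": 85}, {"translation": [302, -165, -100], "yaw": 0, "hand": 85}, {"translation": [350, -191, -100], "yaw": 0, "hand": 85}]}}

```text
time_s: 7.75
tcp_pos: [0.434, 0.1569, 0.1298]
ee_rot: [[0.001, 1.0, 0.002], [1.0, -0.001, 0.001], [0.001, 0.002, -1.0]]
ft_force: [0.0, 0.9, 0.6]
gripper_width: 0.995
grasp_force: 0.0
```

```bash
python3 - <<'E'
from h import *
a=robot.read_camera('side');b=robot.read_camera('top')
cv2.imwrite('pics/s3.png',a);cv2.imwrite('pics/t3.png',b)
cv2.imwrite('pics/g3.png',np.hstack([cv2.resize(a[90:210,220:340],(400,400)),cv2.resize(b[100:220,330:450],(400,400))]))
o=robot.get_obs();print(o['tcp_pos'],o['joints'])
E
```

```text
[0.43242495 0.15900651 0.12962567] [ 3.51332198e-01  2.36633370e-01 -2.78111986e-01  1.05489744e+00
  1.56516867e-03  1.91543340e+00]
```

View pics/g3.png

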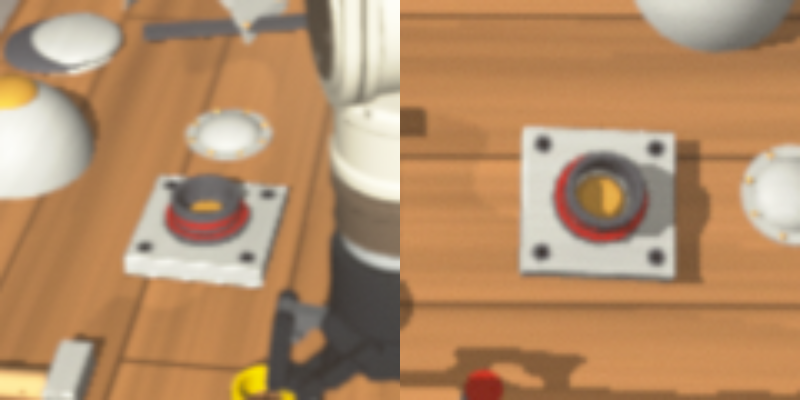

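The die sits flat over the plug in both views, its foot centred on the screw-hole centre at (600,199) in the crop. Next is the blank.

Request:
{"name": "jog_arm", "arguments": {"increments": [{"translation": [50, -27, 20], "yaw": 0, "hand": 85}, {"translation": [95, -52, 40], "yaw": 0, "hand": 85}, {"translation": [126, -69, 60], "yaw": 0, "hand": 85}, {"translation": [128, -69, 75], "yaw": 0, "hand": 85}, {"translation": [128, -69, 90], "yaw": 0, "hand": 85}, {"translation": [128, -69, 105], "yaw": 0, "hand": 85}, {"translation": [128, -69, 115], "yaw": 0, "hand": 85}, {"translation": [128, -69, 122], "yaw": 0, "hand": 85}, {"translation": [128, -69, 124], "yaw": 0, "hand": 85}, {"translation": [128, -69, 124], "yaw": 0, "hand": 85}]}}

```text
time_s: 9.1
tcp_pos: [0.3659, 0.2832, 0.0045]
ee_rot: [[0.001, 1.0, 0.0], [1.0, -0.001, 0.0], [0.0, 0.0, -1.0]]
ft_force: [0.6, -0.2, -0.4]
gripper_width: 1.001
grasp_force: 0.0
```

Request:
{"name": "jog_arm", "arguments": {"increments": [{"translation": [0, 0, 0], "yaw": 0, "hand": 78}, {"translation": [0, 0, 0], "yaw": 0, "hand": 72}, {"translation": [0, 0, 0], "yaw": 0, "hand": 69}, {"translation": [0, 0, 0], "yaw": 0, "hand": 66}, {"translation": [0, 0, 0], "yaw": 0, "hand": 60}, {"translation": [0, 0, 0], "yaw": 0, "hand": 55}, {"translation": [0, 0, 0], "yaw": 0, "hand": 55}, {"translation": [0, 0, 0], "yaw": 0, "hand": 55}, {"translation": [0, 0, 0], "yaw": 0, "hand": 55}, {"translation": [0, 0, 0], "yaw": 0, "hand": 55}], "squeeze": 50}}

```text
time_s: 10.35
tcp_pos: [0.3654, 0.2832, 0.0054]
ee_rot: [[0.001, 1.0, -0.0], [1.0, -0.001, 0.0], [0.0, -0.0, -1.0]]
ft_force: [-3.9, -1.7, 11.1]
gripper_width: 0.755
grasp_force: 51.9
```

```bash
python3 - <<'E'
from h import *
a=robot.read_camera('side');b=robot.read_camera('top')
cv2.imwrite('pics/g4.png',np.hstack([cv2.resize(a[260:380,306:426],(400,400)),cv2.resize(b[200:320,140:260],(400,400))]))
a=cv2.imread('pics/s3.png');b=cv2.imread('pics/t3.png')
E=[]
for n,im,c in(('side',a,(282,155)),('top',b,(390,160))):
    q,ar=hull(im,red,c,18);E.append(ell(q)[0]);e=ell(onplane(n,q,.024)[:,:2]*1000);print(n,ar,np.round(e[0],1),np.round(e[1],1))
print([np.round(v*1000,1) for v in tri(*E)])
E
```

```text
side 59 [ 625.3 -193.1] [57.7 70.9]
top 86 [ 622.9 -194.5] [66.  71.5]
[array([ 624.7, -195.1,   21.7]), np.float64(2.4)]
```

View pics/g4.png

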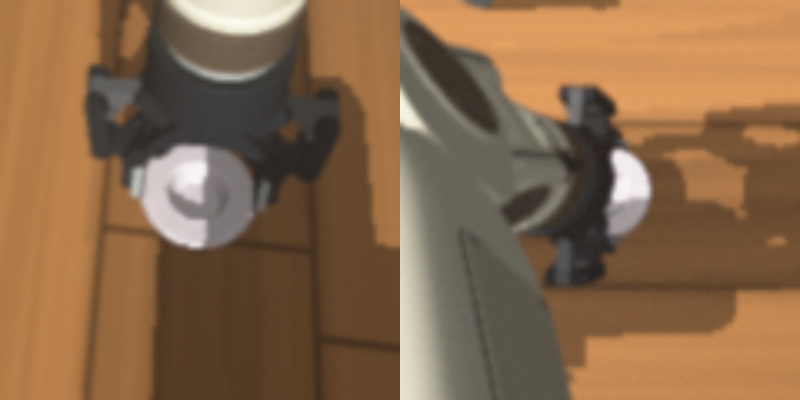

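The picture shows the blank gripped, but about 4 mm off centre in y (the TCP ended at 283, the blank is at 287), and the finger tips press on the bench at 11 N. I'll reopen, recentre, go 4 mm higher and regrip.

Request:
{"name": "jog_arm", "arguments": {"increments": [{"translation": [0, 0, 0], "yaw": 0, "hand": 75}, {"translation": [0, 0, 0], "yaw": 0, "hand": 85}, {"translation": [2, -1, -3], "yaw": 0, "hand": 85}, {"translation": [4, -1, -4], "yaw": 0, "hand": 85}, {"translation": [4, -1, -4], "yaw": 0, "hand": 75}, {"translation": [4, -1, -4], "yaw": 0, "hand": 70}, {"translation": [4, -1, -4], "yaw": 0, "hand": 66}, {"translation": [4, -1, -4], "yaw": 0, "hand": 55}, {"translation": [4, -1, -4], "yaw": 0, "hand": 55}, {"translation": [4, -1, -4], "yaw": 0, "hand": 55}]}}

```text
time_s: 11.7
tcp_pos: [0.3648, 0.2872, 0.0093]
ee_rot: [[0.001, 1.0, 0.001], [1.0, -0.001, 0.0], [0.0, 0.001, -1.0]]
ft_force: [-1.9, -1.8, 9.5]
gripper_width: 0.748
grasp_force: 52.2
```

Request:
{"name": "jog_arm", "arguments": {"increments": [{"translation": [0, 0, -15], "yaw": 0, "hand": 55}, {"translation": [0, 0, -40], "yaw": 0, "hand": 55}, {"translation": [-20, 11, -70], "yaw": 0, "hand": 55}, {"translation": [-60, 32, -95], "yaw": 0, "hand": 55}, {"translation": [-110, 59, -100], "yaw": 0, "hand": 55}, {"translation": [-162, 87, -100], "yaw": 0, "hand": 55}, {"translation": [-214, 115, -100], "yaw": 0, "hand": 55}, {"translation": [-266, 143, -100], "yaw": 0, "hand": 55}, {"translation": [-318, 171, -100], "yaw": 0, "hand": 55}, {"translation": [-370, 199, -100], "yaw": 0, "hand": 55}]}}

```text
time_s: 12.95
tcp_pos: [0.5637, -0.0848, 0.1078]
ee_rot: [[0.001, 1.0, -0.001], [1.0, -0.001, 0.0], [0.0, -0.001, -1.0]]
ft_force: [0.8, 0.7, -2.1]
gripper_width: 0.743
grasp_force: 55.0
```

Request:
{"name": "jog_arm", "arguments": {"increments": [{"translation": [-45, 24, 0], "yaw": 0, "hand": 55}, {"translation": [-80, 44, 0], "yaw": 0, "hand": 55}, {"translation": [-103, 57, 0], "yaw": 0, "hand": 55}, {"translation": [-112, 61, 0], "yaw": 0, "hand": 55}, {"translation": [-112, 61, 0], "yaw": 0, "hand": 55}, {"translation": [-112, 61, 10], "yaw": 0, "hand": 55}, {"translation": [-112, 61, 20], "yaw": 0, "hand": 55}, {"translation": [-112, 61, 25], "yaw": 0, "hand": 55}, {"translation": [-112, 61, 25], "yaw": 0, "hand": 55}, {"translation": [-112, 61, 25], "yaw": 0, "hand": 55}]}}

```text
time_s: 14.2
tcp_pos: [0.6245, -0.195, 0.0836]
ee_rot: [[0.001, 1.0, 0.0], [1.0, -0.001, -0.0], [-0.0, 0.0, -1.0]]
ft_force: [0.2, -0.3, -1.0]
gripper_width: 0.746
grasp_force: 55.0
```

```bash
python3 - <<'E'
from h import *
a=robot.read_camera('side');cv2.imwrite('pics/s5.png',a)
cv2.imwrite('pics/g5.png',cv2.resize(a[90:210,220:340],(600,600)))
o=robot.get_obs();print(o['tcp_pos'],o['ft_force'])
z=o['tcp_pos'][2]-.0093+.016
q,ar=hull(a,lambda h:(h[...,1]<60)&(h[...,2]>140),(282,143),14);e=ell(onplane('side',q,z)[:,:2]*1000);print(ar,np.round(e[0],1),np.round(e[1],1))
E
```

```text
[ 0.62460657 -0.19508203  0.08372497] [ 0.30827748  0.29922218 -0.6919601 ]
361 [ 624.6 -171.1] [ 76. 149.]
```

View pics/g5.png

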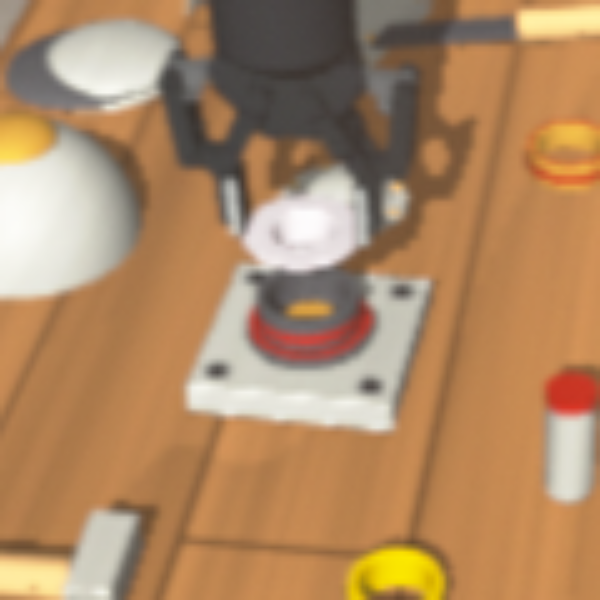

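The blank hangs level above the die, its flange centre at about (281,136) in the full side picture. I'll lower it in steps.

Request:
{"name": "jog_arm", "arguments": {"increments": [{"translation": [0, 1, 8], "yaw": 0, "hand": 55}, {"translation": [0, 1, 16], "yaw": 0, "hand": 55}, {"translation": [0, 1, 22], "yaw": 0, "hand": 55}, {"translation": [0, 1, 27], "yaw": 0, "hand": 55}, {"translation": [0, 1, 31], "yaw": 0, "hand": 55}, {"translation": [0, 1, 34], "yaw": 0, "hand": 55}, {"translation": [0, 1, 36], "yaw": 0, "hand": 55}, {"translation": [0, 1, 38], "yaw": 0, "hand": 55}, {"translation": [0, 1, 38], "yaw": 0, "hand": 55}, {"translation": [0, 1, 38], "yaw": 0, "hand": 55}]}}

```text
time_s: 15.5
tcp_pos: [0.6254, -0.195, 0.0454]
ee_rot: [[0.001, 1.0, 0.0], [1.0, -0.001, -0.0], [-0.0, 0.0, -1.0]]
ft_force: [0.0, -0.6, -1.7]
gripper_width: 0.744
grasp_force: 55.0
```

```bash
python3 - <<'E'
from h import *
print(onplane('side',(280.6,136.4),.0905))
a=robot.read_camera('side');cv2.imwrite('pics/g6.png',cv2.resize(a[90:210,220:340],(600,600)))
o=robot.get_obs();print(o['tcp_pos'],o['ft_force'])
E
```

```text
[[ 0.62260718 -0.19008255  0.0905    ]]
[ 0.62541803 -0.19504282  0.04548594] [ 0.03125254  0.0383062  -1.28311047]
```

View pics/g6.png

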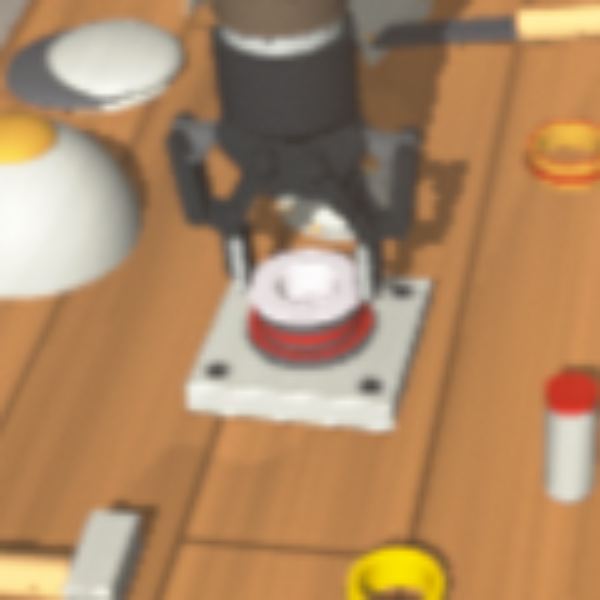

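The blank's dish is in the bore and the flange is just above the die top, centred. I'll set it down, release, and go to the pressure ring.

Request:
{"name": "jog_arm", "arguments": {"increments": [{"translation": [0, 0, 1], "yaw": 0, "hand": 55}, {"translation": [0, 0, 2], "yaw": 0, "hand": 55}, {"translation": [0, 0, 3], "yaw": 0, "hand": 55}, {"translation": [0, 0, 3], "yaw": 0, "hand": 55}, {"translation": [0, 0, 3], "yaw": 0, "hand": 66}, {"translation": [0, 0, 3], "yaw": 0, "hand": 72}, {"translation": [0, 0, 3], "yaw": 0, "hand": 80}, {"translation": [0, 0, 3], "yaw": 0, "hand": 85}, {"translation": [0, 0, 3], "yaw": 0, "hand": 85}, {"translation": [0, 0, 3], "yaw": 0, "hand": 85}]}}

```text
time_s: 16.8
tcp_pos: [0.6253, -0.195, 0.0422]
ee_rot: [[0.001, 1.0, -0.0], [1.0, -0.001, 0.0], [0.0, -0.0, -1.0]]
ft_force: [-0.1, 0.1, 0.7]
gripper_width: 0.995
grasp_force: 0.0
```

Request:
{"name": "jog_arm", "arguments": {"increments": [{"translation": [0, 0, -15], "yaw": 0, "hand": 85}, {"translation": [0, 0, -35], "yaw": 0, "hand": 85}, {"translation": [0, 0, -60], "yaw": 0, "hand": 85}, {"translation": [-40, -25, -70], "yaw": 0, "hand": 85}, {"translation": [-85, -53, -70], "yaw": 0, "hand": 85}, {"translation": [-130, -81, -70], "yaw": 0, "hand": 85}, {"translation": [-175, -109, -70], "yaw": 0, "hand": 85}, {"translation": [-205, -126, -60], "yaw": 0, "hand": 85}, {"translation": [-218, -134, -40], "yaw": 0, "hand": 85}, {"translation": [-218, -134, -30], "yaw": 0, "hand": 85}]}}

```text
time_s: 18.05
tcp_pos: [0.4901, -0.4139, 0.0723]
ee_rot: [[0.003, 1.0, -0.0], [1.0, -0.003, 0.0], [0.0, -0.0, -1.0]]
ft_force: [-0.1, 0.4, -0.2]
gripper_width: 0.994
grasp_force: 0.0
```

```bash
python3 - <<'E'
from h import *
a=robot.read_camera('side');b=robot.read_camera('top');cv2.imwrite('pics/s7.png',a);cv2.imwrite('pics/t7.png',b)
cv2.imwrite('pics/g7.png',np.hstack([cv2.resize(a[80:200,220:380],(400,300)),cv2.resize(b[120:240,350:510],(400,300))]))
o=robot.get_obs();print(o['tcp_pos'],o['ft_force'])
E
```

```text
[ 0.49073031 -0.41203583  0.07155817] [-0.00745849  0.6512952  -0.04846141]
```

View pics/g7.png

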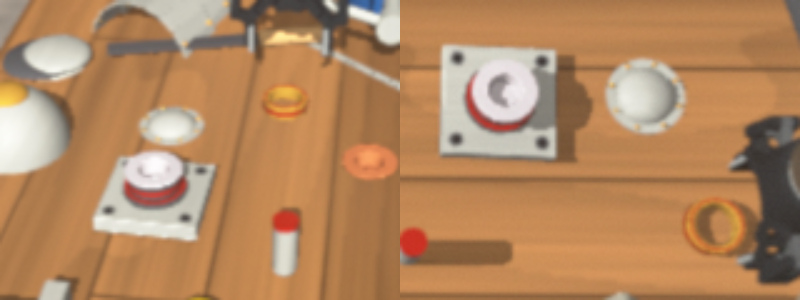

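The blank hangs flat and central in the die in both views. I'll refine the ring's position using near edge = bottom rim and far edge = top rim.

```bash
python3 - <<'E'
from h import *
for n,c in(('side',(334,120)),('top',(476,211))):
    im=cv2.imread(f'pics/{n}0.png')
    for s in(150,165,180):
        q,ar=hull(im,lambda h:(h[...,1]>s)&(h[...,2]>110),c,16)
        b=onplane(n,q,0)*1000;t=onplane(n,q,.018)*1000
        print(n,s,ar,'near z0',b[:,1].max().round(1),'far z18',t[:,1].min().round(1),'mid y',((b[:,1].max()+t[:,1].min())/2).round(1),'x',((t[:,0].max()+t[:,0].min())/2).round(1),t[:,0].min().round(1),t[:,0].max().round(1))
E=[]
for n in('side','top'):
    q,ar=hull(cv2.imread(f'pics/{n[0]}7.png'),lambda h:(h[...,1]<60)&(h[...,2]>150),{'side':(282,149),'top':(391,157)}[n],16 if n=='top' else 12)
    e=ell(onplane(n,q,.052)[:,:2]*1000);print('blank',n,ar,np.round(e[0],1),np.round(e[1],1))
E
```

```text
side 150 245 near z0 -377.7 far z18 -447.7 mid y -412.7 x 492.5 458.6 526.4
side 165 182 near z0 -383.1 far z18 -441.5 mid y -412.3 x 492.7 462.3 523.1
side 180 30 near z0 -388.6 far z18 -384.1 mid y -386.3 x 490.4 467.4 513.3
top 150 366 near z0 -383.2 far z18 -446.3 mid y -414.7 x 490.4 457.7 523.2
top 165 269 near z0 -385.4 far z18 -445.7 mid y -415.5 x 490.4 460.3 520.5
top 180 49 near z0 -387.8 far z18 -443.3 mid y -415.6 x 479.9 462.8 496.9
blank side 296 [ 626.  -190.7] [73.5 79. ]
blank top 757 [ 629.6 -183. ] [ 91.7 125. ]
```

Request:
{"name": "jog_arm", "arguments": {"increments": [{"translation": [-1, 0, 20], "yaw": 0, "hand": 85}, {"translation": [-1, 0, 40], "yaw": 0, "hand": 85}, {"translation": [-1, 0, 54], "yaw": 0, "hand": 85}, {"translation": [-1, 0, 62], "yaw": 0, "hand": 85}, {"translation": [-1, 0, 65], "yaw": 0, "hand": 80}, {"translation": [-1, 0, 65], "yaw": 0, "hand": 72}, {"translation": [-1, 0, 65], "yaw": 0, "hand": 64}, {"translation": [-1, 0, 65], "yaw": 0, "hand": 56}, {"translation": [-1, 0, 65], "yaw": 0, "hand": 48}, {"translation": [-1, 0, 65], "yaw": 0, "hand": 48}]}}

```text
time_s: 19.4
tcp_pos: [0.492, -0.4144, 0.0091]
ee_rot: [[0.0, 1.0, 0.002], [1.0, -0.0, -0.001], [-0.001, 0.002, -1.0]]
ft_force: [-1.2, 1.3, 5.7]
gripper_width: 0.663
grasp_force: 52.0
```

Request:
{"name": "jog_arm", "arguments": {"increments": [{"translation": [0, 0, 0], "yaw": 0, "hand": 48}, {"translation": [0, 0, 0], "yaw": 0, "hand": 48}, {"translation": [0, 0, 0], "yaw": 0, "hand": 48}, {"translation": [0, 0, 0], "yaw": 0, "hand": 48}, {"translation": [0, 0, 0], "yaw": 0, "hand": 48}, {"translation": [0, 0, 0], "yaw": 0, "hand": 48}, {"translation": [0, 0, 0], "yaw": 0, "hand": 48}, {"translation": [0, 0, 0], "yaw": 0, "hand": 48}, {"translation": [0, 0, 0], "yaw": 0, "hand": 48}, {"translation": [0, 0, 0], "yaw": 0, "hand": 48}]}}

```text
time_s: 20.65
tcp_pos: [0.492, -0.4144, 0.0091]
ee_rot: [[0.0, 1.0, 0.002], [1.0, -0.0, -0.001], [-0.001, 0.002, -1.0]]
ft_force: [-1.4, 0.9, 5.1]
gripper_width: 0.661
grasp_force: 52.0
```

```bash
python3 - <<'E'
from h import *
a=robot.read_camera('side');b=robot.read_camera('top');cv2.imwrite('pics/s8.png',a);cv2.imwrite('pics/t8.png',b)
cv2.imwrite('pics/g8.png',np.hstack([cv2.resize(a[80:160,280:380],(400,320)),cv2.resize(b[160:240,430:530],(400,320))]))
o=robot.get_obs();print(o['tcp_pos'],o['ft_force'])
E
```

```text
[ 0.49195466 -0.41440344  0.00908258] [-0.57766794  1.6983203   4.77094859]
```

View pics/g8.png

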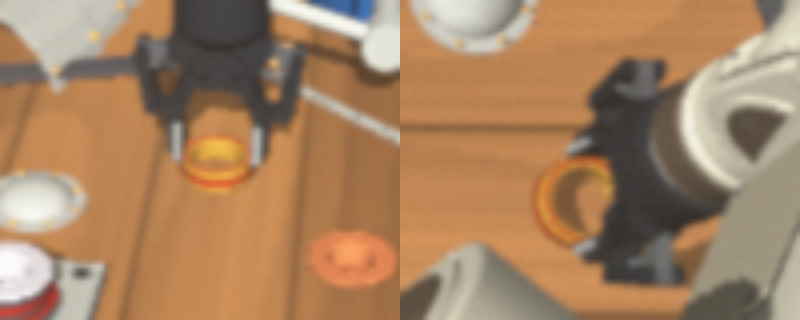

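The ring is gripped level between both pads, and the copper blank is undisturbed. Next I carry it over the stack.

Request:
{"name": "jog_arm", "arguments": {"increments": [{"translation": [0, 0, -20], "yaw": 0, "hand": 48}, {"translation": [0, 0, -50], "yaw": 0, "hand": 48}, {"translation": [0, 0, -85], "yaw": 0, "hand": 48}, {"translation": [35, 21, -105], "yaw": 0, "hand": 48}, {"translation": [80, 49, -105], "yaw": 0, "hand": 48}, {"translation": [125, 76, -105], "yaw": 0, "hand": 48}, {"translation": [170, 104, -105], "yaw": 0, "hand": 48}, {"translation": [203, 124, -105], "yaw": 0, "hand": 48}, {"translation": [219, 134, -105], "yaw": 0, "hand": 48}, {"translation": [219, 134, -105], "yaw": 0, "hand": 48}]}}

```text
time_s: 22.0
tcp_pos: [0.6254, -0.1943, 0.1119]
ee_rot: [[-0.001, 1.0, -0.001], [1.0, 0.001, -0.0], [-0.0, -0.001, -1.0]]
ft_force: [0.3, -0.2, -2.6]
gripper_width: 0.664
grasp_force: 53.6
```

Request:
{"name": "jog_arm", "arguments": {"increments": [{"translation": [0, 0, 8], "yaw": 0, "hand": 48}, {"translation": [0, 0, 18], "yaw": 0, "hand": 48}, {"translation": [0, 0, 28], "yaw": 0, "hand": 48}, {"translation": [0, 0, 35], "yaw": 0, "hand": 48}, {"translation": [0, 0, 40], "yaw": 0, "hand": 48}, {"translation": [0, 0, 44], "yaw": 0, "hand": 48}, {"translation": [0, 0, 46], "yaw": 0, "hand": 48}, {"translation": [0, 0, 48], "yaw": 0, "hand": 48}, {"translation": [0, 0, 48], "yaw": 0, "hand": 48}, {"translation": [0, 0, 48], "yaw": 0, "hand": 48}]}}

```text
time_s: 23.25
tcp_pos: [0.6254, -0.1951, 0.0645]
ee_rot: [[0.001, 1.0, 0.0], [1.0, -0.001, -0.0], [-0.0, 0.0, -1.0]]
ft_force: [0.2, -0.3, -2.0]
gripper_width: 0.661
grasp_force: 53.6
```

```bash
python3 - <<'E'
from h import *
a=robot.read_camera('side');cv2.imwrite('pics/s9.png',a)
cv2.imwrite('pics/g9.png',cv2.resize(a[90:210,220:340],(600,600)))
o=robot.get_obs();print(o['tcp_pos'],o['ft_force'],o['grasp_force'])
E
```

```text
[ 0.62544005 -0.19504984  0.06452307] [ 0.09171433 -0.12831419 -1.68461673] 53.61230928450823
```

View pics/g9.png

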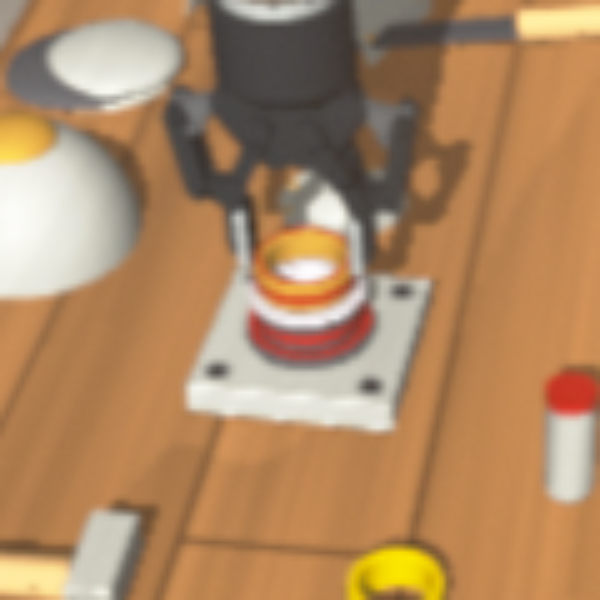

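The ring is level and concentric on the flange, about 3 mm above it. I'll set it down, release, and go above the red punch.

Request:
{"name": "jog_arm", "arguments": {"increments": [{"translation": [0, 0, 1], "yaw": 0, "hand": 48}, {"translation": [0, 0, 2], "yaw": 0, "hand": 48}, {"translation": [0, 0, 3], "yaw": 0, "hand": 48}, {"translation": [0, 0, 4], "yaw": 0, "hand": 48}, {"translation": [0, 0, 4], "yaw": 0, "hand": 48}, {"translation": [0, 0, 4], "yaw": 0, "hand": 57}, {"translation": [0, 0, 4], "yaw": 0, "hand": 64}, {"translation": [0, 0, 4], "yaw": 0, "hand": 75}, {"translation": [0, 0, 4], "yaw": 0, "hand": 80}, {"translation": [0, 0, 4], "yaw": 0, "hand": 80}]}}

```text
time_s: 24.55
tcp_pos: [0.6253, -0.1951, 0.0601]
ee_rot: [[0.001, 1.0, -0.0], [1.0, -0.001, -0.0], [-0.0, -0.0, -1.0]]
ft_force: [0.7, 0.4, 0.3]
gripper_width: 0.936
grasp_force: 0.0
```

Request:
{"name": "jog_arm", "arguments": {"increments": [{"translation": [0, 0, -15], "yaw": 0, "hand": 80}, {"translation": [0, 0, -40], "yaw": 0, "hand": 80}, {"translation": [0, 0, -70], "yaw": 0, "hand": 70}, {"translation": [20, -33, -80], "yaw": 0, "hand": 70}, {"translation": [45, -75, -80], "yaw": 0, "hand": 70}, {"translation": [70, -116, -80], "yaw": 0, "hand": 70}, {"translation": [90, -149, -80], "yaw": 0, "hand": 70}, {"translation": [98, -162, -80], "yaw": 0, "hand": 70}, {"translation": [98, -162, -80], "yaw": 0, "hand": 70}, {"translation": [98, -162, -80], "yaw": 0, "hand": 70}]}}

```text
time_s: 25.8
tcp_pos: [0.4651, -0.0976, 0.1409]
ee_rot: [[0.001, 1.0, 0.002], [1.0, -0.001, -0.001], [-0.001, 0.002, -1.0]]
ft_force: [-0.4, -0.7, 0.0]
gripper_width: 0.821
grasp_force: 0.0
```

```bash
python3 - <<'E'
from h import *
a=robot.read_camera('side');b=robot.read_camera('top')
cv2.imwrite('pics/g10.png',np.hstack([cv2.resize(a[90:210,240:400],(400,300)),cv2.resize(b[120:240,330:490],(400,300))]))
o=robot.get_obs();print(o['tcp_pos'],o['ft_force'],o['grasp_force'])
E
```

```text
[ 0.46469116 -0.09754643  0.14039878] [ 0.7175575  -0.04289484 -0.50767431] 0.0
```

View pics/g10.png

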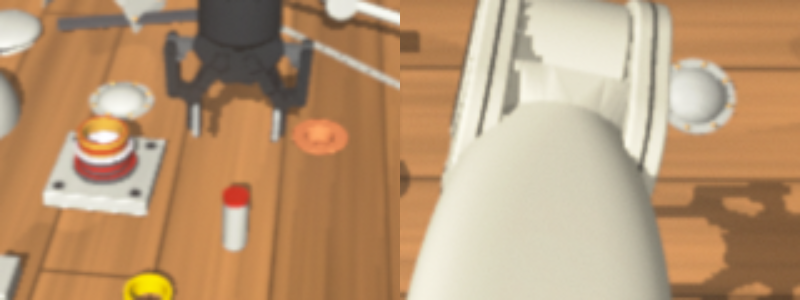

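The ring lies flat and central on the flange, and the open gripper is right above the red punch. I'll descend and grip its upper part.

Request:
{"name": "jog_arm", "arguments": {"increments": [{"translation": [0.5, -1, 20], "yaw": 0, "hand": 70}, {"translation": [0.5, -1, 45], "yaw": 0, "hand": 70}, {"translation": [0.5, -1, 70], "yaw": 0, "hand": 70}, {"translation": [0.5, -1, 88], "yaw": 0, "hand": 70}, {"translation": [0.5, -1, 97], "yaw": 0, "hand": 70}, {"translation": [0.5, -1, 98], "yaw": 0, "hand": 70}, {"translation": [0.5, -1, 98], "yaw": 0, "hand": 60}, {"translation": [0.5, -1, 98], "yaw": 0, "hand": 50}, {"translation": [0.5, -1, 98], "yaw": 0, "hand": 42}, {"translation": [0.5, -1, 98], "yaw": 0, "hand": 36}], "squeeze": 60}}

```text
time_s: 27.15
tcp_pos: [0.4626, -0.0964, 0.0426]
ee_rot: [[0.001, 1.0, 0.001], [1.0, -0.001, -0.0], [-0.0, 0.001, -1.0]]
ft_force: [-0.9, -0.0, -0.6]
gripper_width: 0.42
grasp_force: 0.0
```

Request:
{"name": "jog_arm", "arguments": {"increments": [{"translation": [0, 0, 0], "yaw": 0, "hand": 34}, {"translation": [0, 0, 0], "yaw": 0, "hand": 32}, {"translation": [0, 0, 0], "yaw": 0, "hand": 30}, {"translation": [0, 0, 0], "yaw": 0, "hand": 28}, {"translation": [0, 0, 0], "yaw": 0, "hand": 26}, {"translation": [0, 0, 0], "yaw": 0, "hand": 24}, {"translation": [0, 0, 0], "yaw": 0, "hand": 20}, {"translation": [0, 0, 0], "yaw": 0, "hand": 18}, {"translation": [0, 0, 0], "yaw": 0, "hand": 18}, {"translation": [0, 0, 0], "yaw": 0, "hand": 18}]}}

```text
time_s: 28.4
tcp_pos: [0.4628, -0.0964, 0.0426]
ee_rot: [[0.001, 1.0, 0.001], [1.0, -0.001, -0.0], [-0.0, 0.001, -1.0]]
ft_force: [2.3, 0.2, 3.5]
gripper_width: 0.307
grasp_force: 59.1
```

```bash
python3 - <<'E'
from h import *
a=robot.read_camera('side')
cv2.imwrite('pics/g11.png',cv2.resize(a[120:210,290:380],(500,500)))
o=robot.get_obs();print(o['tcp_pos'],o['ft_force'],o['grasp_force'])
E
```

```text
[ 0.46282548 -0.09644166  0.0425647 ] [ 1.32195227 -0.263048    3.73235808] 59.087516032741405
```

View pics/g11.png

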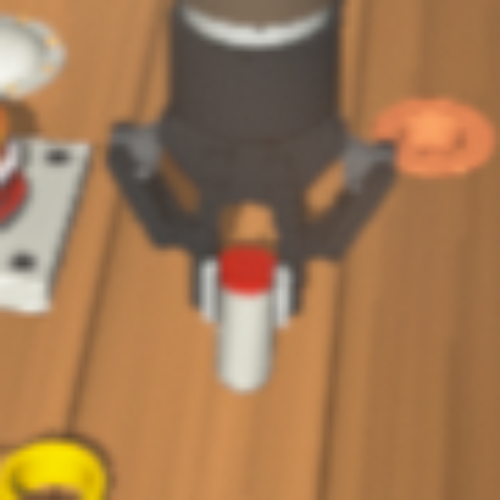

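The punch is gripped upright between the pads with its lower half free. I'll lift it and carry it over the stack.

Request:
{"name": "jog_arm", "arguments": {"increments": [{"translation": [0, 0, -20], "yaw": 0, "hand": 18}, {"translation": [0, 0, -50], "yaw": 0, "hand": 18}, {"translation": [0, 0, -85], "yaw": 0, "hand": 18}, {"translation": [0, 0, -110], "yaw": 0, "hand": 18}, {"translation": [-18, 30, -110], "yaw": 0, "hand": 18}, {"translation": [-42, 70, -110], "yaw": 0, "hand": 18}, {"translation": [-66, 110, -110], "yaw": 0, "hand": 18}, {"translation": [-88, 146, -110], "yaw": 0, "hand": 18}, {"translation": [-98.5, 162.5, -110], "yaw": 0, "hand": 18}, {"translation": [-98.5, 162.5, -110], "yaw": 0, "hand": 18}]}}

```text
time_s: 29.7
tcp_pos: [0.6237, -0.1954, 0.1489]
ee_rot: [[0.002, 1.0, -0.006], [1.0, -0.002, 0.001], [0.001, -0.006, -1.0]]
ft_force: [-0.0, 0.7, -4.1]
gripper_width: 0.306
grasp_force: 60.2
```

```bash
python3 - <<'E'
from h import *
a=robot.read_camera('side')
cv2.imwrite('pics/g12.png',cv2.resize(a[80:190,225:335],(550,550)))
o=robot.get_obs();print(o['tcp_pos'],o['ft_force'],o['grasp_force'])
E
```

```text
[ 0.62294781 -0.19473852  0.14940841] [ 0.35684384  0.33368879 -4.7029308 ] 60.21079669764731
```

View pics/g12.png

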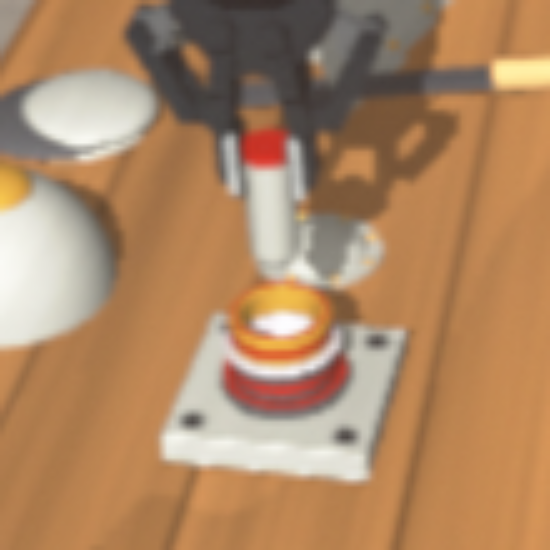

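The punch hangs vertical above the ring bore. I'll lower it through the ring.

Request:
{"name": "jog_arm", "arguments": {"increments": [{"translation": [0, 0, 0], "yaw": 0, "hand": 18}, {"translation": [0, 0, 10], "yaw": 0, "hand": 18}, {"translation": [0, 0, 22], "yaw": 0, "hand": 18}, {"translation": [0, 0, 34], "yaw": 0, "hand": 18}, {"translation": [0, 0, 44], "yaw": 0, "hand": 18}, {"translation": [0, 0, 52], "yaw": 0, "hand": 18}, {"translation": [0, 0, 59], "yaw": 0, "hand": 18}, {"translation": [0, 0, 64], "yaw": 0, "hand": 18}, {"translation": [0, 0, 67], "yaw": 0, "hand": 18}, {"translation": [0, 0, 67], "yaw": 0, "hand": 18}]}}

```text
time_s: 31.0
tcp_pos: [0.6248, -0.195, 0.0852]
ee_rot: [[0.001, 1.0, -0.0], [1.0, -0.001, 0.0], [0.0, -0.0, -1.0]]
ft_force: [0.6, 0.4, -3.2]
gripper_width: 0.306
grasp_force: 60.2
```

Request:
{"name": "jog_arm", "arguments": {"increments": [{"translation": [0, 0.5, 1], "yaw": 0, "hand": 18}, {"translation": [0, 0.5, 2], "yaw": 0, "hand": 18}, {"translation": [0, 0.5, 3], "yaw": 0, "hand": 18}, {"translation": [0, 0.5, 4], "yaw": 0, "hand": 18}, {"translation": [0, 0.5, 4.5], "yaw": 0, "hand": 18}, {"translation": [0, 0.5, 5], "yaw": 0, "hand": 18}, {"translation": [0, 0.5, 5.5], "yaw": 0, "hand": 18}, {"translation": [0, 0.5, 6], "yaw": 0, "hand": 18}, {"translation": [0, 0.5, 6], "yaw": 0, "hand": 18}, {"translation": [0, 0.5, 6], "yaw": 0, "hand": 18}]}}

```text
time_s: 32.25
tcp_pos: [0.6254, -0.1951, 0.0797]
ee_rot: [[0.001, 1.0, 0.0], [1.0, -0.001, -0.0], [-0.0, 0.0, -1.0]]
ft_force: [-0.9, 0.9, -0.2]
gripper_width: 0.309
grasp_force: 60.5
```

The punch has touched down at the expected height. I'll release and retreat.

Request:
{"name": "jog_arm", "arguments": {"increments": [{"translation": [0, 0, 0.5], "yaw": 0, "hand": 18}, {"translation": [0, 0, 0.5], "yaw": 0, "hand": 24}, {"translation": [0, 0, 0.5], "yaw": 0, "hand": 27}, {"translation": [0, 0, 0.5], "yaw": 0, "hand": 30}, {"translation": [0, 0, 0.5], "yaw": 0, "hand": 36}, {"translation": [0, 0, 0.5], "yaw": 0, "hand": 45}, {"translation": [0, 0, 0.5], "yaw": 0, "hand": 55}, {"translation": [0, 0, 0.5], "yaw": 0, "hand": 65}, {"translation": [0, 0, 0.5], "yaw": 0, "hand": 70}, {"translation": [0, 0, 0.5], "yaw": 0, "hand": 70}]}}

```text
time_s: 33.5
tcp_pos: [0.6253, -0.195, 0.0788]
ee_rot: [[0.001, 1.0, 0.0], [1.0, -0.001, -0.0], [-0.0, 0.0, -1.0]]
ft_force: [-0.5, 0.4, 0.8]
gripper_width: 0.819
grasp_force: 0.0
```

Request:
{"name": "jog_arm", "arguments": {"increments": [{"translation": [0, 0, -10], "yaw": 0, "hand": 70}, {"translation": [0, 0, -30], "yaw": 0, "hand": 70}, {"translation": [0, 0, -55], "yaw": 0, "hand": 70}, {"translation": [0, 0, -80], "yaw": 0, "hand": 70}, {"translation": [30, -30, -90], "yaw": 0, "hand": 70}, {"translation": [70, -65, -90], "yaw": 0, "hand": 70}, {"translation": [110, -105, -90], "yaw": 0, "hand": 70}, {"translation": [150, -140, -90], "yaw": 0, "hand": 70}, {"translation": [170, -155, -90], "yaw": 0, "hand": 70}, {"translation": [170, -155, -90], "yaw": 0, "hand": 70}]}}

```text
time_s: 34.75
tcp_pos: [0.4698, -0.0238, 0.17]
ee_rot: [[-0.002, 1.0, 0.001], [1.0, 0.002, -0.0], [-0.0, 0.001, -1.0]]
ft_force: [0.0, 0.1, -0.1]
gripper_width: 0.82
grasp_force: 0.0
```

```bash
python3 - <<'E'
from h import *
a=robot.read_camera('side');b=robot.read_camera('top')
cv2.imwrite('pics/g13.png',np.hstack([cv2.resize(a[90:190,235:335],(400,400)),cv2.resize(b[110:210,340:440],(400,400))]))
for n,im,c in(('side',a,(282,122)),('top',b,(395,150))):
    try:
        q,ar=hull(im,red,c,8);e=ell(q)[0];print(n,ar,np.round(e,1),onplane(n,e,.107))
    except Exception as ex: print(n,ex)
E
```

```text
side 9 [279.  128.9] [[ 0.62812605 -0.20182973  0.107     ]]
top 91 [395.8 148.3] [[ 0.62482604 -0.19544433  0.107     ]]
```

View pics/g13.png

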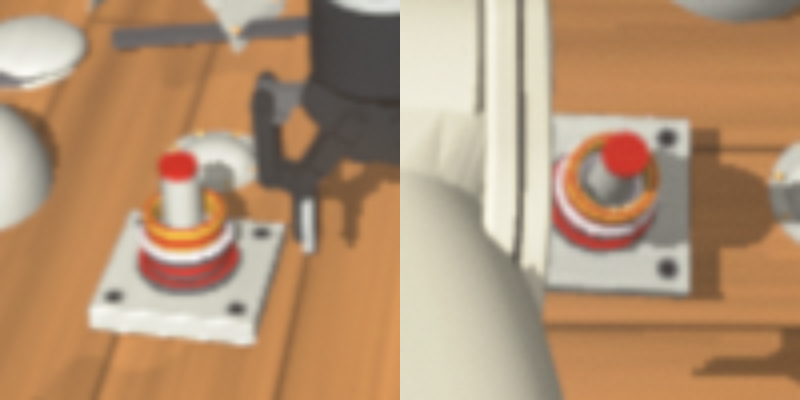

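Both views show the full stack upright and concentric. The punch top measures (624.8, -195.4) mm in the top view, against the bolster centre at (624.6, -194.8). The gripper is clear, so I'll hand the job in.

```bash
python3 -c "
from plant import robot
print(robot.sign_off())"
```

```text
the job is handed in; nothing more can be done
None
```

The set is built on the bolster: die, steel blank, pressure ring and red-topped punch, each set down and released, looking flat and central in both camera views; I handed the job in at about 35 s, and no verdict came back.

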